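# Snug down a castle nut, back it off to the slot and lock it

## Robot

A 7-joint arm with a two-finger parallel gripper is mounted at the origin on the work surface. World frame = base frame: x ahead of the robot, y to its left, z up, the work surface at z = 0. Lengths are in mm, angles in rad, forces in N, time in s.
With the tool pointing down it reaches from about 425 to 1025 mm from the base axis. Payload 9.4 kg.
Tool frame: the origin (TCP) lies midway between the tips of the shut fingers; the grasp point (between the pads) lies 19 mm behind it; z points along the fingers, y is the line along which they close (so a half turn about z gives the same grasp; the last joint's range is limited). The gripper opens to 93 mm and grips with 3 to 60 N. Pads are 15 mm wide; open, the fingers measure 128 mm over their backs; the gripper's body (75 mm by 188 mm) begins 65 mm behind the grasp point.
Start: joints at [1.192, 0.599, -0.003, 1.599, 0.002, 0.943, -0.08], TCP at [215.488, -692.235, 218.618] pointing down, gripper open.
Joint ranges: [-2.57, 2.57], [-0.35, 1.97], [-1.29, 1.29], [0.11, 2.56], [-1.05, 4.19], [0.11, 1.86], [-2.63, 2.63]. Speed limits (rad/s): [2.22, 2.22, 3.01, 3.01, 3.14, 3.14, 3.14].

## Interface

Orientations are given as a 3x3 rotation matrix whose columns are the frame's x, y, z axes.
In Python, from workcell import robot, cams, order gives the robot as it stands.
- The arm moves only by the shell command python3 -m crank 'ROWS' [FORCE]. ROWS is a JSON object of lists of equal length, an entry for each row: "gripper": the closure, from -1 (fully open) to 1 (shut); "dp": the shift along the tool's x, y, z each as a share of 0.15 m, from -1 to 1, a list of three; "twist": the turn, a rotation vector about the tool's x, y, z each as a share of 5 degrees, from -1 to 1, a list of three. In form: {"gripper": [gripper, ...], "dp": [[dx, dy, dz], ...], "twist": [[wx, wy, wz], ...]}. A call has 1 to 20 rows; each row shifts and turns the commanded pose from where the row before left it, along the tool's axes as they then stand; what a row does not reach is not made up. A row lasts 1/8 s, in which the tool goes at most 62.5 mm and 10.7 degrees, less where a joint would pass 70% of its speed; a pose out of reach is approached as far as the arm can. A call with a number of a shift or a turn outside -1 to 1 is refused whole. A call with a gripper value outside its range is refused whole. The fingers move at their own pace and stop on an object; FORCE is the grip in N (left out, the last holds). Time passes only in rows, so rows that do not move let the fingers close. It gives the time, the measured TCP pose, the force, the opening and the grip force at its end, in the units of the state.
- robot.sense(): the state, without advancing time (a new reading comes with each control period).
- cams.camera(name): name is "scene" or "top"; returns a dict with "frame" (420x560x3 uint8, red, green, blue), "depth" (420x560 float32, mm along the optical axis (not along the pixel's ray), 0 where there is no reading), "fx", "fy", "cx", "cy" (pixels), "xyz" and "orientation" of the camera in the world. Camera axes: x right, y down, z forward; pixel columns grow to the right and rows downward; lengths in mm; the calibration is good to about 2 mm. A picture is of the moment at which its call begins.
- order.sign_off(): hands the job in; it is judged then, once.
The state is a dict: "time_s": time; "q": joint angles; "joint_velocities": joint speeds; "joint_efforts": joint torques, N m; "position": TCP position; "eef_rot": TCP orientation; "ft_force": force on the tool from outside, world axes, zero at the start; "moment": the same for the moment, N m; "gripper_width": opening from 0.0 (shut) to 1.0 (fully open); "grip_force": force on a finger pad.
Only numpy, scipy, OpenCV 4.12 (cv2) and the standard library are available. Lean on these libraries where they do the work, as an engineer would, in place of code of your own. Each camera call takes 0.05 s, during which the arm holds its last target. There are 200 camera calls.

## Task

Spin the castle nut by its red crank knob clockwise (seen from above) down its thread until it stops snug against the brake disc stand, then back it off by the least amount that brings a pair of its crown slots in line with the slot in the brass spindle. Then stand the yellow-handled locking bar fully down in the lined-up slots and let go of it, leaving the tin and the bearing where they are.

Things in the scene. Friction and masses are not known exactly. Their poses are not given: they have to be found in the camera images.
- stand: Fixed round blue base (170 mm across, 20 mm high) carrying a steel brake disc 200 mm across (top at 33 mm), its dark hat 116 mm across (top at 52 mm) and an aluminium washer 72 mm across (top at 60 mm). Origin: centre of the underside, on the table, on the upright axis of spindle and nut.
- spindle: Fixed upright brass spindle, 32 mm across, on the stand's axis. Origin on the axis at the washer's top (60 mm above the table); x points along its one cross slot, open at the top, 17 mm wide, from 18 mm above this origin (floor) to 44 mm (spindle's top). The slot's direction varies.
- nut (a joint): Castle nut's angle, rad. 0 = snug down on the washer (firm stop), negative = unscrewed; clockwise from above increases it and lowers the nut 6 mm a turn. Starts 1.2 to 2 turns up. Dry friction 0.25 N m; stays where left. From snug, backing off 0.35 to 1.2 rad brings the first slot pair into line, a further 1.57 rad the next.
- nut_floor (a point): On the nut's axis at its crown slots' floor, 22 mm above its underside (82 mm above the table when snug); turns with the nut: dark steel hexagon, 64 mm across flats, with four corner posts 20 mm tall above this point that leave two crossing slots, 17 mm wide and 50 mm long, along this frame's x and y. The crank arm points midway between +x and +y.
- knob_grip (a point): Grip centre of the red crank knob: upright, round, 22 mm across, from 30 mm below to 22 mm above this point; 65 mm from the nut's axis midway between the nut's +x and +y, 48 mm above the slot floor (130 mm above the table when snug). Spins freely on its own stem, so a hand need not turn while carrying it round.
- lock_bar: Loose locking bar, about 160 g, standing on the table: steel, 90 mm long (its x), 12 mm thick (y), 16 mm high, with an upright yellow tab in its middle 34 mm long, 12 mm thick, reaching 62 mm above the underside, to pinch. Origin: centre of its underside, which rests on the crown slots' floor when home. It may swap places with the tin.
- tin: Bystander: closed green-labelled tin, 64 mm across, 90 mm tall; origin at the centre of its underside. Leave alone.
- bearing: Bystander: steel bearing ring 72 mm across, 20 mm high, lying flat; origin at the centre of its underside. Leave alone.
Mind the look-alikes: they are no part of the job. What is shaped like the lock_bar but brown or pink is not meant.

How it is judged (in metres and radians):
On the way, in this order (a step that is already met when the one before it is completed fails the run):
1. the nut is turned down snug against its stop (value of joint nut above -0.08 rad), for 0.2 s.
2. the nut is backed off to the first slot that lines up with the spindle's slot, before the bar goes in ((angle between the x axis of nut_floor and the x axis of spindle, either way round below 0.12 rad or angle between the y axis of nut_floor and the x axis of spindle, either way round below 0.12 rad) and value of joint nut between -1.5 and -0.15 rad and horizontal distance between lock_bar and spindle above 0.06 m), for 0.2 s.
At the end, for the whole second after the job is handed in: Nut at rest at the first line-up, 0.15 to 1.5 rad back from snug, slot within 0.12 rad of the spindle's; bar at rest in both slots, upright within 0.12 rad, underside at most 3 mm above the crown's slot floor, centred within 18 mm, along the spindle's slot within 0.15 rad ((angle between the x axis of nut_floor and the x axis of spindle, either way round below 0.12 rad or angle between the y axis of nut_floor and the x axis of spindle, either way round below 0.12 rad) and value of joint nut between -1.5 and -0.15 rad and horizontal distance between lock_bar and spindle below 0.018 m and angle between the x axis of lock_bar and the x axis of spindle, either way round below 0.15 rad and z of lock_bar in the frame of nut_floor below 0.003 m and angle between lock_bar's own z axis and vertical below 0.12 rad and linear speed of lock_bar below 0.01 m/s and velocity of joint nut between -0.05 and 0.05 rad/s); the robot touches nothing.
It fails at once if a bystander (tin or bearing) is moved by more than 30 mm (distance of any of tin, bearing from where it was at the start of the episode above 0.03 m).
It also fails if it takes over 72 s, if anything falls off the work surface, if the arm or the gripper's body presses on something with over 40 N, if the wrist force passes 120 N, or if a joint passes its speed limit or range.

## Working session

There is one attempt and no reset: what is moved stays moved. The work goes in short steps, Python scripts to look and compute and a shell command to move; the robot and the scene stay as the last step left them, time stands still between calls to the robot, and variables do not carry over. Pictures are saved under pics/ and viewed, at most 10 in all, crops included, and the job is handed in when it is done.

```bash
mkdir -p pics
cat > h.py <<'E'
import numpy as np,cv2
from workcell import robot,cams,order
def grab(n,save=None):
    c=cams.camera(n)
    if save: cv2.imwrite('pics/'+save,c['frame'][:,:,::-1])
    d=c['depth'];v,u=np.indices(d.shape)
    P=np.stack([(u-c['cx'])/c['fx']*d,(v-c['cy'])/c['fy']*d,d],-1)
    W=P@np.array(c['orientation']).T+np.array(c['xyz'])
    W[d==0]=np.nan
    return c,W
E
python3 - <<'E'
from h import *
a,W=grab('scene','s0.png');b,V=grab('top','t0.png')
np.savez('t0.npz',f=b['frame'],W=V);np.savez('s0.npz',f=a['frame'],W=W)
for c in(a,b):print(c['xyz'],np.round(c['orientation'],3).tolist(),c['fx'])
s=robot.sense();print(np.round(s['eef_rot'],3).tolist(),s['position'],s['ft_force'],s['time_s'])
E
```

```text
[1285.37721284 -128.36032718  823.64269372] [[0.262, 0.693, -0.672], [0.965, -0.194, 0.176], [-0.009, -0.694, -0.719]] 438.05184094109177
[ 384.75274723   49.74394313 1161.12850303] [[-0.028, -0.978, 0.208], [-1.0, 0.027, -0.008], [0.002, -0.208, -0.978]] 503.1117070230805
[[0.955, 0.297, -0.001], [0.297, -0.955, 0.001], [-0.0, -0.001, -1.0]] [ 215.34301606 -691.81974979  217.84832328] [ 0.41816065 -0.19587949  0.03839088] 0.1
```

View pics/t0.png

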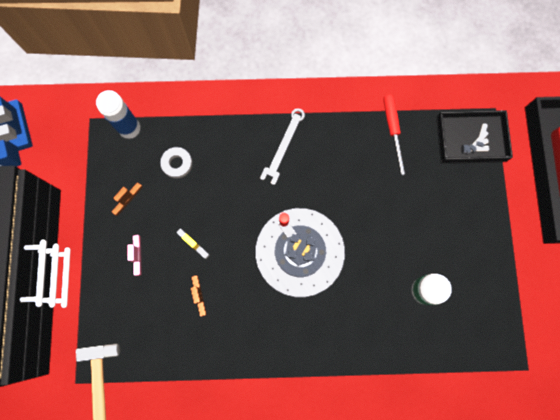

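View pics/s0.png

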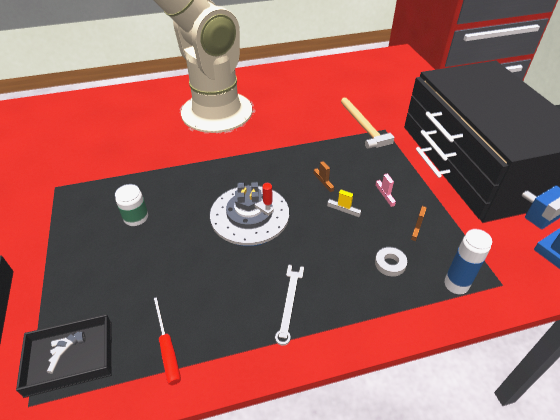

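Top: the stand is at about (300,252), with the red knob at (285,219). The yellow-tabbed steel bar is at (192,243). The look-alikes are brown at (127,198) and (197,296), and pink at (135,255). Only (192,243) has a yellow tab, so it fits. The tin is at (433,290) and the bearing at (176,162). I'll confirm in an enlarged crop and measure.

```bash
cat >> h.py <<'E'
def mask(f,lo,hi): return cv2.inRange(cv2.cvtColor(np.ascontiguousarray(f),cv2.COLOR_RGB2HSV),lo,hi)>0
def near(W,c,r): return np.hypot(W[...,0]-c[0],W[...,1]-c[1])<r
E
python3 - <<'E'
from h import *
cs=[]
for n in('t0','s0'):
    z=np.load(n+'.npz');f,W=z['f'],z['W']
    c0=W[252,300][:2] if n=='t0' else W[200,247][:2]
    m=near(W,c0,140)&(abs(W[...,2]-33)<5)
    p=W[m][:,:2]
    # outer circle via min enclosing
    (cx,cy),r=cv2.minEnclosingCircle(p.astype(np.float32));print(n,'disc',cx,cy,r)
    a=np.c_[2*p,np.ones(len(p))]
    k=near(W,(cx,cy),95)&mask(f,(0,150,80),(8,255,255))&(W[...,2]>75)
    q=W[k];print('knob',q.mean(0),q.min(0),q.max(0),len(q))
    t=q[q[:,2]>q[:,2].max()-5];print('knobtop',t.mean(0))
    y=mask(f,(22,150,100),(35,255,255))&~near(W,(cx,cy),110)&(W[...,2]>10)
    q=W[y];print('yel',np.median(q,0),q.min(0),q.max(0),len(q))
    b=np.median(q,0)[:2]
    m=near(W,b,65)&(W[...,2]>9)&(W[...,2]<24)
    q=W[m][:,:2];(rc)=cv2.minAreaRect(q.astype(np.float32));print('bar',rc,len(q))
    ev=np.linalg.eigh(np.cov(q.T))[1][:,1];print('yaw',np.degrees(np.arctan2(ev[1],ev[0])))
    br=near(W,(cx,cy),20)&(W[...,2]>95);print('spindle',np.nanmean(W[br],0),br.sum())
f=np.load('t0.npz')['f'];g=np.load('s0.npz')['f']
A=cv2.resize(f[205:300,165:345],None,fx=4.4,fy=4.4,interpolation=2)[:300]
A=cv2.resize(f[205:285,170:345],(788,360),interpolation=2)
B=cv2.resize(g[170:230,205:365],(788,240),interpolation=2)
cv2.imwrite('pics/c0.png',np.vstack([A,B])[:,:,::-1])
E
```

```text
t0 disc 522.6881713867188 -1.6379351615905762 99.86062622070312
knob [570.35711051  34.73735731 151.8850527 ] [566.06459756  27.09425822 128.66921556] [583.3442134   41.60286718 165.51538531] 32
knobtop [576.46245962  35.81868682 163.30619998]
yel [539.44047674 231.48077303  51.64197456] [536.0522567  227.67340712  43.92847557] [542.43714895 234.36310939  57.107127  ] 7
bar ((527.13037109375, 252.05209350585938), (103.65142822265625, 71.53518676757812), 55.1821403503418) 113
yaw -139.4228796081656
spindle [523.54192602  -1.54926395 106.38476403] 133
s0 disc 523.6671752929688 -2.2886600494384766 102.24382781982422
knob [584.63328628  31.46731599 144.52063611] [568.04523667  21.71599349 112.95413906] [592.80438715  42.63900433 164.69894816] 179
knobtop [579.73601527  32.73400599 161.8880068 ]
yel [556.16003352 240.45195136  46.69291325] [537.65542568 225.87681692  18.58537655] [568.59638369 258.4152197   65.80614417] 207
bar ((553.2794799804688, 241.7821502685547), (89.27980041503906, 15.801414489746094), 46.577754974365234) 155
yaw 46.96062162093398
spindle [521.40527082  -2.59394347 106.4237804 ] 93
```

View pics/c0.png

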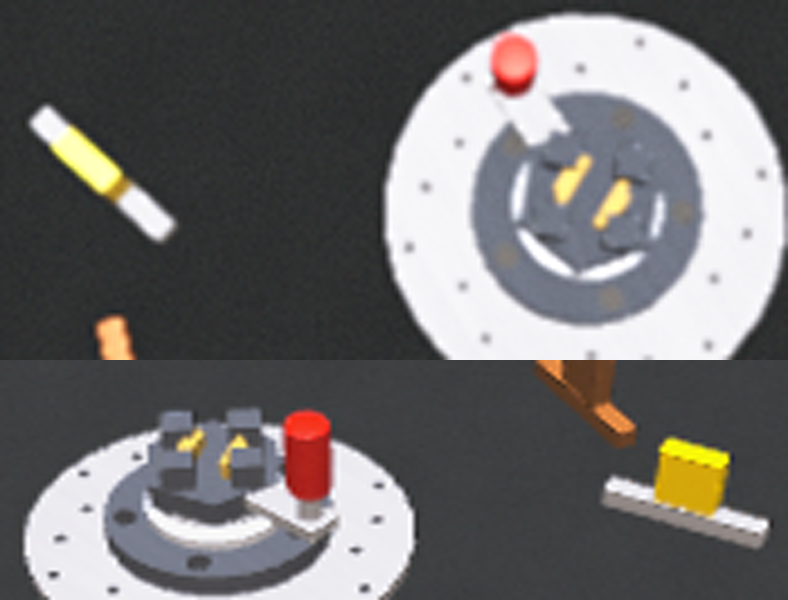

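The crop confirms it: steel bar with a yellow tab at crop (88,160). The knob is at (514,63), and the brass halves at (572,180) and (612,203) show the spindle slot running up and to the right. I'll square the tool up (tool x = world x) and go above the knob. Meanwhile I'll work out the slot angle.

```bash
python3 - <<'E'
from h import *
for n in('t0','s0'):
    z=np.load(n+'.npz');f,W=z['f'],z['W']
    m=mask(f,(12,90,90),(35,255,255))&near(W,(522.5,-2),18)&(W[...,2]>85)
    p=W[m]; q=p[p[:,2]>99][:,:2]; print(n,len(p),len(q))
    q=q.astype(np.float32)
    _,lab,c=cv2.kmeans(q,2,None,(3,50,.1),5,cv2.KMEANS_PP_CENTERS);d=c[1]-c[0]
    print(c,'slot ang',np.degrees(np.arctan2(d[1],d[0]))+90)
E
python3 -m crank '{"gripper":[-1,-1,-1,-1,-1,-1,-1,-1,-1,-1,-1,-1,-1,-1,-1,-1,-1,-1,-1,-1],"dp":[[0,0,0],[0,0,0],[0,0,0],[0,0,0],[0.151,-0.302,0],[0.151,-0.302,0],[0.151,-0.302,0],[0.151,-0.302,0],[0.151,-0.302,0],[0.151,-0.302,0],[0.151,-0.302,0],[0.151,-0.302,0],[0.151,-0.302,0],[0.151,-0.302,0],[0.151,-0.302,0],[0.151,-0.302,0],[0.151,-0.302,0],[0.151,-0.302,0],[0.151,-0.302,0],[0.151,-0.302,0]],"twist":[[0,0,0.865],[0,0,0.865],[0,0,0.865],[0,0,0.865],[0,0,0],[0,0,0],[0,0,0],[0,0,0],[0,0,0],[0,0,0],[0,0,0],[0,0,0],[0,0,0],[0,0,0],[0,0,0],[0,0,0],[0,0,0],[0,0,0],[0,0,0],[0,0,0]]}' 15
```

```text
t0 85 69
[[516.7144   -11.481281]
 [529.20215    8.314113]] slot ang 147.75462
s0 41 33
[[517.06573   -11.7108345]
 [528.4539      7.434226 ]] slot ang 149.25427
time_s: 2.6
position: [578.4, 34.0, 218.4]
eef_rot: [[1.0, -0.0, -0.0], [-0.0, -1.0, -0.0], [-0.0, 0.0, -1.0]]
ft_force: [0.6, -1.4, 0.9]
gripper_width: 1.003
grip_force: 0.0
```

```bash
python3 -m crank '{"gripper":[-1,-1,-1,-1,-1,1,1,1,1,1,1],"dp":[[0,0,0.2],[0,0,0.2],[0,0,0.15],[0,0,0.07],[0,0,0],[0,0,0],[0,0,0],[0,0,0],[0,0,0],[0,0,0],[0,0,0]],"twist":[[0,0,0],[0,0,0],[0,0,0],[0,0,0],[0,0,0],[0,0,0],[0,0,0],[0,0,0],[0,0,0],[0,0,0],[0,0,0]]}' 15
python3 - <<'E'
from h import *
# increments for CW 20deg steps from knob angle 33
a=np.radians(33.5-20*np.arange(0,19));p=65*np.c_[np.cos(a),np.sin(a)]
d=np.diff(p,axis=0);print(np.round(np.c_[d[:,0],-d[:,1]]/150,3).tolist())
E
```

```text
time_s: 3.98
position: [577.9, 32.5, 125.6]
eef_rot: [[1.0, -0.0, -0.0], [-0.0, -1.0, -0.0], [-0.0, 0.0, -1.0]]
ft_force: [-0.1, 0.7, -0.8]
gripper_width: 0.403
grip_force: 0.0
[[0.06, 0.138], [0.009, 0.15], [-0.043, 0.144], [-0.09, 0.121], [-0.125, 0.083], [-0.146, 0.035], [-0.15, -0.017], [-0.135, -0.067], [-0.104, -0.109], [-0.06, -0.138], [-0.009, -0.15], [0.043, -0.144], [0.09, -0.121], [0.125, -0.083], [0.146, -0.035], [0.15, 0.017], [0.135, 0.067], [0.104, 0.109]]
```

```bash
python3 -m crank '{"gripper":[1,1,1,1,1],"dp":[[0,0,0],[0,0,0],[0,0,0],[0,0,0],[0,0,0]],"twist":[[0,0,0],[0,0,0],[0,0,0],[0,0,0],[0,0,0]]}' 15
```

```text
time_s: 4.6
position: [578.0, 32.6, 125.6]
eef_rot: [[1.0, -0.0, -0.0], [-0.0, -1.0, 0.0], [-0.0, -0.0, -1.0]]
ft_force: [-0.1, 0.5, 0.6]
gripper_width: 0.231
grip_force: 15.0
```

```bash
python3 -m crank '{"gripper":[1,1,1,1,1,1,1,1,1],"dp":[[0.06,0.138,0.0022],[0.009,0.15,0.0022],[-0.043,0.144,0.0022],[-0.09,0.121,0.0022],[-0.125,0.083,0.0022],[-0.146,0.035,0.0022],[-0.15,-0.017,0.0022],[-0.135,-0.067,0.0022],[-0.104,-0.109,0.0022]],"twist":[[0,0,0],[0,0,0],[0,0,0],[0,0,0],[0,0,0],[0,0,0],[0,0,0],[0,0,0],[0,0,0]]}' 25
```

```text
time_s: 5.72
position: [470.0, -40.3, 122.9]
eef_rot: [[1.0, -0.002, 0.003], [-0.002, -1.0, -0.001], [0.003, 0.001, -1.0]]
ft_force: [7.4, -0.6, -8.0]
gripper_width: 0.23
grip_force: 25.0
```

```bash
python3 -m crank '{"gripper":[1,1,1,1,1,1,1,1,1,1,1,1,1,1,1,1,1,1],"dp":[[-0.06,-0.138,0.0022],[-0.009,-0.15,0.0022],[0.043,-0.144,0.0022],[0.09,-0.121,0.0022],[0.125,-0.083,0.0022],[0.146,-0.035,0.0022],[0.15,0.017,0.0022],[0.135,0.067,0.0022],[0.104,0.109,0.0022],[0.06,0.138,0.0022],[0.009,0.15,0.0022],[-0.043,0.144,0.0022],[-0.09,0.121,0.0022],[-0.125,0.083,0.0022],[-0.146,0.035,0.0022],[-0.15,-0.017,0.0022],[0,0,0],[0,0,0]],"twist":[[0,0,0],[0,0,0],[0,0,0],[0,0,0],[0,0,0],[0,0,0],[0,0,0],[0,0,0],[0,0,0],[0,0,0],[0,0,0],[0,0,0],[0,0,0],[0,0,0],[0,0,0],[0,0,0],[0,0,0],[0,0,0]]}' 25
```

```text
time_s: 7.98
position: [504.5, -65.3, 117.2]
eef_rot: [[1.0, 0.0, -0.002], [0.0, -1.0, 0.0], [-0.002, -0.0, -1.0]]
ft_force: [-2.7, 3.6, -1.1]
gripper_width: 0.234
grip_force: 25.0
```

```bash
python3 -m crank '{"gripper":[1,1,1,1,1,1],"dp":[[-0.07,-0.029,0.001],[-0.063,-0.041,0.001],[-0.055,-0.051,0.001],[-0.046,-0.060,0.001],[0,0,0],[0,0,0]],"twist":[[0,0,0],[0,0,0],[0,0,0],[0,0,0],[0,0,0],[0,0,0]]}' 25
python3 - <<'E'
import numpy as np
a=np.radians(-147.8-10*np.arange(0,19));p=65*np.c_[np.cos(a),np.sin(a)]
d=np.diff(p,axis=0);print(np.round(np.c_[d[:,0],-d[:,1]]/150,3).tolist())
E
```

```text
time_s: 8.72
position: [468.7, -37.8, 116.6]
eef_rot: [[1.0, 0.001, -0.003], [0.001, -1.0, 0.0], [-0.003, -0.0, -1.0]]
ft_force: [-4.0, 0.3, 3.5]
gripper_width: 0.229
grip_force: 25.0
[[-0.035, -0.067], [-0.022, -0.072], [-0.009, -0.075], [0.004, -0.075], [0.017, -0.074], [0.029, -0.07], [0.041, -0.063], [0.051, -0.055], [0.06, -0.046], [0.067, -0.035], [0.072, -0.022], [0.075, -0.009], [0.075, 0.004], [0.074, 0.017], [0.07, 0.029], [0.063, 0.041], [0.055, 0.051], [0.046, 0.06]]
```

```bash
python3 -m crank '{"gripper":[1,1,1,1,1,1,1],"dp":[[-0.035,-0.067,0.001],[-0.022,-0.072,0.001],[-0.009,-0.075,0.001],[0.004,-0.075,0.001],[0.017,-0.074,0.001],[0,0,0],[0,0,0]],"twist":[[0,0,0],[0,0,0],[0,0,0],[0,0,0],[0,0,0],[0,0,0],[0,0,0]]}' 25
```

```text
time_s: 9.6
position: [461.2, 15.4, 115.7]
eef_rot: [[1.0, -0.001, -0.004], [-0.001, -1.0, -0.001], [-0.004, 0.001, -1.0]]
ft_force: [-6.6, -3.4, 6.7]
gripper_width: 0.232
grip_force: 25.0
```

```bash
python3 -m crank '{"gripper":[1,1,1,1,1,1],"dp":[[0.029,-0.070,0.001],[0.041,-0.063,0.001],[0.051,-0.055,0.001],[0.060,-0.046,0.001],[0,0,0],[0,0,0]],"twist":[[0,0,0],[0,0,0],[0,0,0],[0,0,0],[0,0,0],[0,0,0]]}' 25
```

```text
time_s: 10.35
position: [490.0, 51.7, 115.3]
eef_rot: [[1.0, 0.001, -0.001], [0.001, -1.0, 0.0], [-0.001, -0.0, -1.0]]
ft_force: [0.0, -0.4, -0.2]
gripper_width: 0.007
grip_force: 0.0
```

The knob slipped out of the fingers, possibly because the nut hit its stop. I'll look.

Run:
```python
from h import *
b,V=grab('top');a,W=grab('scene')
for f,X in((b['frame'],V),(a['frame'],W)):
    k=near(X,(522.5,-2),95)&mask(f,(0,150,80),(8,255,255))&(X[...,2]>75)
    q=X[k]; print(len(q), q.mean(0) if len(q) else '', q[:,2].max() if len(q) else '')
f,g=b['frame'],a['frame']
cv2.imwrite('pics/c1.png',np.vstack([cv2.resize(f[195:295,240:360],(480,400),interpolation=2)[:300],cv2.resize(g[160:235,200:320],(480,300),interpolation=2)])[:,:,::-1])
```

```text
0  
191 [471.29073918   8.42646302 152.7890484 ] 387.0134674014149
```

View pics/c1.png

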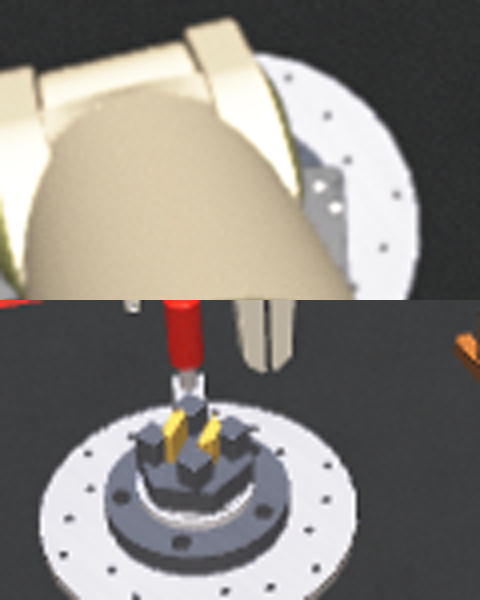

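The shut fingers stand at crop (265,335), clear of the knob at (185,335), which is behind the nut.

Run:
```python
from h import *
a,W=grab('scene')
k=near(W,(522.5,-2),95)&mask(a['frame'],(0,150,80),(8,255,255))&(W[...,2]>75)&(W[...,2]<165)
q=W[k];t=q[q[:,2]>np.percentile(q[:,2],98)-4]
print(np.median(q,0),t.mean(0),q[:,2].max(),q.min(0),q.max(0),len(q))
print(np.degrees(np.arctan2(np.median(q[:,1])+1.8,np.median(q[:,0])-6-522.8)))
p=W[near(W,(522.5,-2),36)&(W[...,2]>90)&(W[...,2]<120)&~mask(a['frame'],(12,90,90),(35,255,255))]
print(np.percentile(p[:,2],[50,80,90,97]))
z=np.load('s0.npz')['W'];p=z[near(z,(522.5,-2),36)&(z[...,2]>90)&(z[...,2]<120)&~mask(np.load('s0.npz')['f'],(12,90,90),(35,255,255))]
print(np.percentile(p[:,2],[50,80,90,97]))
```

```text
[467.32495517   6.75342712 134.54869025] [461.85124461   7.74339704 152.08842288] 154.70327351793424 [451.10981639  -2.42860882 102.96486659] [473.58325455  18.21816652 154.70327352] 166
172.07891503545147
[100.96601809 102.66212364 103.40606753 104.67708002]
[ 98.10999965 111.25587849 112.52716874 113.79103559]
```

```bash
python3 -m crank '{"gripper":[0.3,0.3,0.3,0.3,0.3,0.3,0.3,0.3,0.3,0.3,0.3,1,1,1,1,1,1,1,1],"dp":[[0,0,-0.16],[0,0,-0.16],[0,0,0],[-0.098,0.146,0],[-0.098,0.146,0],[0,0,0],[0,0,0],[0,0,0],[0,0,0.16],[0,0,0.15],[0,0,0],[0,0,0],[0,0,0],[0,0,0],[0,0,0],[0,0,0],[0,0,0],[0,0,0],[0,0,0]],"twist":[[0,0,0],[0,0,0],[0,0,0],[0,0,0],[0,0,0],[0,0,0],[0,0,0],[0,0,0],[0,0,0],[0,0,0],[0,0,0],[0,0,0],[0,0,0],[0,0,0],[0,0,0],[0,0,0],[0,0,0],[0,0,0],[0,0,0]]}' 40
```

```text
time_s: 12.88
position: [461.3, 7.5, 117.0]
eef_rot: [[1.0, -0.0, 0.0], [-0.0, -1.0, 0.0], [0.0, -0.0, -1.0]]
ft_force: [-0.6, 2.5, 5.4]
gripper_width: 0.231
grip_force: 40.0
```

```bash
python3 -m crank '{"gripper":[1,1,1,1,1,1,1],"dp":[[0.003,-0.02,0],[0.004,-0.02,0],[0.005,-0.02,0],[0.006,-0.02,0],[0,0,0],[0,0,0],[0,0,0]],"twist":[[0,0,0],[0,0,0],[0,0,0],[0,0,0],[0,0,0],[0,0,0],[0,0,0]]}' 40
```

```text
time_s: 13.75
position: [463.2, 16.7, 116.8]
eef_rot: [[1.0, -0.003, -0.001], [-0.003, -1.0, -0.003], [-0.001, 0.003, -1.0]]
ft_force: [-0.4, -11.1, 5.6]
gripper_width: 0.231
grip_force: 40.1
```

```bash
python3 -m crank '{"gripper":[1,1,1,1,1],"dp":[[0.006,-0.02,0],[0.006,-0.02,0],[0,0,0],[0,0,0],[0,0,0]],"twist":[[0,0,0],[0,0,0],[0,0,0],[0,0,0],[0,0,0]]}' 40
```

```text
time_s: 14.38
position: [463.7, 19.8, 116.5]
eef_rot: [[1.0, -0.005, -0.004], [-0.005, -1.0, -0.006], [-0.004, 0.006, -1.0]]
ft_force: [-2.1, -23.3, 5.3]
gripper_width: 0.229
grip_force: 40.2
```

```bash
python3 -m crank '{"gripper":[1,1,1,1,1,1,1,1,1,1,1],"dp":[[-0.016,0.036,0],[-0.013,0.036,0],[-0.009,0.036,0],[-0.006,0.036,0],[-0.003,0.036,0],[0.001,0.037,0],[0.004,0.037,0],[0.006,0.037,0],[0,0,0],[0,0,0],[0,0,0]],"twist":[[0,0,0],[0,0,0],[0,0,0],[0,0,0],[0,0,0],[0,0,0],[0,0,0],[0,0,0],[0,0,0],[0,0,0],[0,0,0]]}' 40
```

```text
time_s: 15.75
position: [461.5, -17.4, 117.1]
eef_rot: [[1.0, 0.001, 0.002], [0.001, -1.0, 0.001], [0.002, -0.001, -1.0]]
ft_force: [4.1, 3.1, 3.1]
gripper_width: 0.229
grip_force: 40.0
```

```bash
python3 -m crank '{"gripper":[0,0,0,0,0,0,0,0,0,0,0,0,0,0,0],"dp":[[0,0,0],[0,0,0],[0,0,0],[0,0,0],[0,0,0],[0,0,-0.15],[0,0,-0.2],[0,0,-0.2],[0.102,-0.287,0],[0.102,-0.287,0],[0.102,-0.287,0],[0.102,-0.287,0],[0.102,-0.287,0],[0.102,-0.287,0],[0,0,0]],"twist":[[0,0,0],[0,0,0],[0,0,0],[0,0,0],[0,0,0],[0,0,0],[0,0,0],[0,0,0],[0,0,0],[0,0,0],[0,0,0],[0,0,0],[0,0,0],[0,0,0],[0,0,0]]}' 40
python3 -m crank '{"gripper":[0,0,0,0,0,0,0,0,0,0,0],"dp":[[0,0,0],[0,0,0],[0,0,0],[0,0,0],[0,0,0],[0,0,0],[0,0,0],[0,0,0],[0,0,0],[0,0,0],[0,0,0]],"twist":[[0,0,-0.94],[0,0,-0.94],[0,0,-0.94],[0,0,-0.94],[0,0,-0.94],[0,0,-0.94],[0,0,-0.94],[0,0,-0.94],[0,0,-0.94],[0,0,-0.94],[0,0,0]]}' 30
python3 - <<'E'
from h import *
a,W=grab('scene');b,V=grab('top')
for n,f,X in(('s',a['frame'],W),('t',b['frame'],V)):
    k=near(X,(522.5,-2),95)&mask(f,(0,150,80),(8,255,255))&(X[...,2]>105)&(X[...,2]<165)
    q=X[k];print(n,q.min(0),q.max(0),len(q)); 
    t=q[q[:,2]>q[:,2].max()-5].mean(0);print(t,np.degrees(np.arctan2(t[1]+1.7,t[0]-522.9)))
    y=mask(f,(22,150,100),(35,255,255))&near(X,(553,241),60)&(X[...,2]>10)
    q=X[y]; print('yel',q.min(0),q.max(0),len(q)) if len(q) else 0
f,g=b['frame'],a['frame']
cv2.imwrite('pics/c2.png',np.vstack([cv2.resize(f[195:295,150:350],(800,400),interpolation=2)[:330],cv2.resize(g[165:225,210:380],(800,270),interpolation=2)])[:,:,::-1])
E
```

```text
time_s: 17.62
position: [552.2, 244.0, 198.9]
eef_rot: [[1.0, 0.005, -0.0], [0.005, -1.0, 0.002], [-0.0, -0.002, -1.0]]
ft_force: [-0.4, -0.4, -0.1]
gripper_width: 0.501
grip_force: 0.0
time_s: 19.0
position: [551.8, 238.6, 199.3]
eef_rot: [[0.683, 0.73, -0.001], [0.73, -0.683, -0.001], [-0.001, 0.0, -1.0]]
ft_force: [1.2, 0.1, -0.5]
gripper_width: 0.5
grip_force: 0.0
s [452.49080761 -27.40084572 105.16666944] [473.073783    -6.96932279 155.90107588] 160
[463.1950298  -16.89898951 152.56934238] -165.71767791145422
yel [537.38864912 226.27193293  18.60726671] [569.89660413 278.30999279 303.75741489] 208
t [448.71734437 -23.23513137 134.3765889 ] [468.22975604  -5.14962566 156.73129527] 50
[460.68522233 -15.73200151 153.57119621] -167.29010044831492
```

View pics/c2.png

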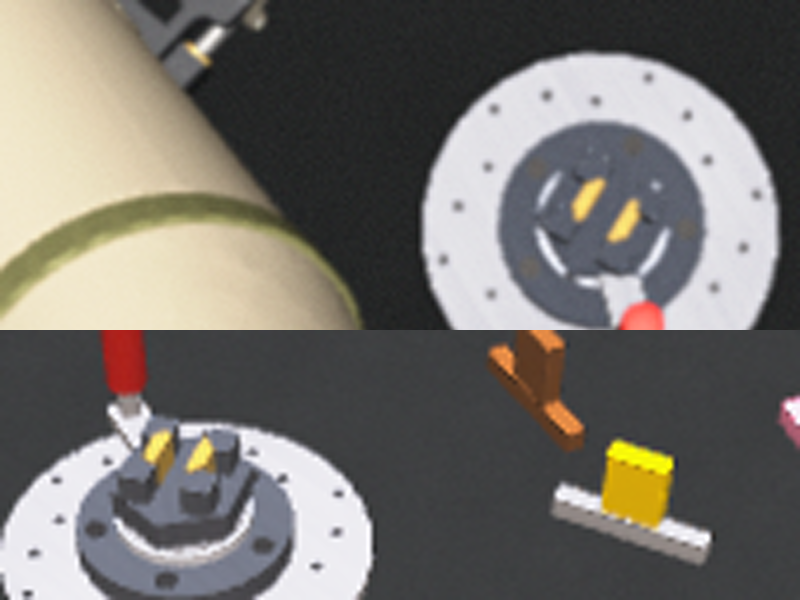

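Both views show the slots lined up with the spindle slot (crop (605,210) and (180,455)), and the knob sits at the target -166°. The bar is untouched, so I'll grasp its tab.

```bash
python3 -m crank '{"gripper":[0,0,0,0,0,0,0,1,1,1,1,1,1,1,1],"dp":[[0.022,-0.008,0],[0,0,0.28],[0,0,0.28],[0,0,0.28],[0,0,0.2],[0,0,0.088],[0,0,0],[0,0,0],[0,0,0],[0,0,0],[0,0,0],[0,0,0],[0,0,0],[0,0,0],[0,0,0]],"twist":[[0,0,0],[0,0,0],[0,0,0],[0,0,0],[0,0,0],[0,0,0],[0,0,0],[0,0,0],[0,0,0],[0,0,0],[0,0,0],[0,0,0],[0,0,0],[0,0,0],[0,0,0]]}' 30
```

```text
time_s: 20.98
position: [553.6, 243.2, 30.6]
eef_rot: [[0.682, 0.731, 0.0], [0.731, -0.682, 0.0], [0.0, 0.0, -1.0]]
ft_force: [-1.5, -0.5, 6.7]
gripper_width: 0.129
grip_force: 30.0
```

```bash
python3 -m crank '{"gripper":[1,1,1,1,1,1,1,1,1,1,1,1,1,1,1,1,1,1,1,1],"dp":[[0,0,-0.2],[0,0,-0.3],[0,0,-0.35],[0,0,-0.28],[0,0,0],[0,0,0],[0,0,0],[0,0,0],[0,0,0],[0,0,0],[0,0,0],[0,0,0],[0,0,0],[0,0,0],[0,0,0],[0,0,0],[0,0,0],[0,0,0],[0,0,0],[0,0,0]],"twist":[[0,0,0],[0,0,0],[0,0,0],[0,0,0],[0,0,0.981],[0,0,0.981],[0,0,0.981],[0,0,0.981],[0,0,0.981],[0,0,0.981],[0,0,0.981],[0,0,0.981],[0,0,0.981],[0,0,0.981],[0,0,0.981],[0,0,0.981],[0,0,0.981],[0,0,0.981],[0,0,0.981],[0,0,0.981]]}' 30
python3 - <<'E'
from h import *
s=robot.sense();R=np.array(s['eef_rot']);d=R.T@(np.array([522.9,-1.7,200])-s['position'])
print(s['position'],np.round(R,3).tolist(),np.round(s['q'],2),d/150)
E
```

```text
time_s: 23.48
position: [553.0, 243.0, 199.2]
eef_rot: [[0.851, -0.525, -0.001], [-0.525, -0.851, -0.001], [-0.001, 0.001, -1.0]]
ft_force: [-0.1, -0.3, -2.2]
gripper_width: 0.125
grip_force: 30.0
[552.95140425 243.0328781  199.18872706] [[0.851, -0.525, -0.001], [-0.525, -0.851, -0.001], [-0.001, 0.001, -1.0]] [-0.6   0.48  0.14  1.91 -0.09  0.76 -2.54] [ 0.68541633  1.49409364 -0.00432823]
```

```bash
python3 -m crank '{"gripper":[1,1,1,1,1,1,1,1,1,1],"dp":[[0.0857,0.1868,0],[0.0857,0.1868,0],[0.0857,0.1868,0],[0.0857,0.1868,0],[0.0857,0.1868,0],[0.0857,0.1868,0],[0.0857,0.1868,0],[0.0857,0.1868,0],[0,0,0],[0,0,0]],"twist":[[0,0,0],[0,0,0],[0,0,0],[0,0,0],[0,0,0],[0,0,0],[0,0,0],[0,0,0],[0,0,0],[0,0,0]]}' 30
python3 - <<'E'
from h import *
a,W=grab('scene');f=a['frame']
y=mask(f,(22,150,100),(35,255,255))&near(W,(522,-2),60)&(W[...,2]>150)
q=W[y];print('yel',q.min(0),q.max(0),len(q))
m=near(W,(522,-2),60)&(W[...,2]>166)&(W[...,2]<190)
q=W[m];print('bar',q[:,2].min(),cv2.minAreaRect(q[:,:2].astype(np.float32)))
ev=np.linalg.eigh(np.cov(q[:,:2].T))[1][:,1];print('yaw',np.degrees(np.arctan2(ev[1],ev[0])))
s=robot.sense();print(s['position'],s['eef_rot'])
cv2.imwrite('pics/c3.png',cv2.resize(f[110:240,190:320],(600,600),interpolation=2)[:,:,::-1])
E
```

```text
time_s: 24.72
position: [524.0, -1.1, 199.5]
eef_rot: [[0.853, -0.522, -0.0], [-0.522, -0.853, 0.0], [-0.001, -0.0, -1.0]]
ft_force: [-0.8, -0.2, -2.1]
gripper_width: 0.127
grip_force: 30.0
yel [489.38304453 -28.52721347 188.12075502] [541.12130844   2.64491868 316.25749875] 131
bar 169.20948874887438 ((524.6871948242188, 0.24097251892089844), (12.52511978149414, 89.89889526367188), 57.47967529296875)
yaw 143.80736737257533
[524.08500047  -0.74595279 199.5431904 ] [[ 8.53274900e-01 -5.21461298e-01 -2.44728189e-04]
 [-5.21461191e-01 -8.53274909e-01  3.94971340e-04]
 [-4.14782691e-04 -2.09402877e-04 -9.99999892e-01]]
```

View pics/c3.png

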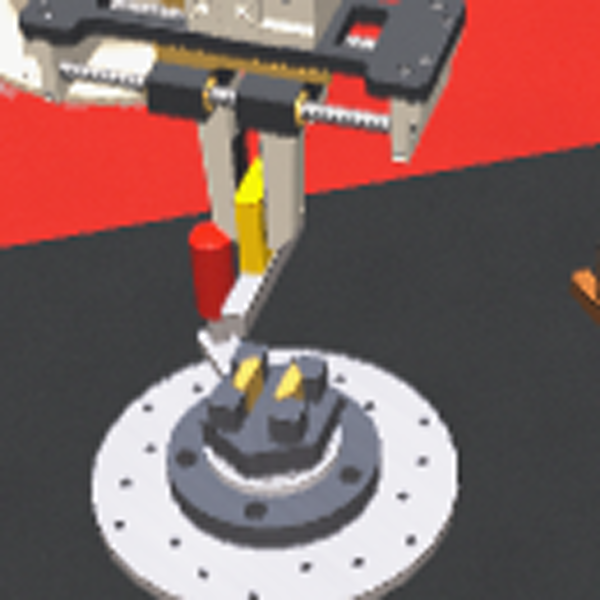

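Bar is held straight above the slot (crop (255,280)), clear of the knob at (210,270). A small sideways correction, then down to just above the posts and gently in.

```bash
python3 -m crank '{"gripper":[1,1,1,1,1,1,1,1,1,1],"dp":[[-0.003,0.012,0.1],[0,0,0.16],[0,0,0.16],[0,0,0],[0,0,0.02],[0,0,0.02],[0,0,0.02],[0,0,0.02],[0,0,0],[0,0,0]],"twist":[[0,0,0],[0,0,0],[0,0,0],[0,0,0],[0,0,0],[0,0,0],[0,0,0],[0,0,0],[0,0,0],[0,0,0]]}' 30
```

```text
time_s: 26.02
position: [522.8, -3.0, 124.8]
eef_rot: [[0.853, -0.522, 0.0], [-0.522, -0.853, 0.0], [0.0, -0.0, -1.0]]
ft_force: [-1.2, 0.2, -1.8]
gripper_width: 0.131
grip_force: 30.0
```

```bash
python3 -m crank '{"gripper":[1,1,1,1,1,1,1],"dp":[[0,0,0.02],[0,0,0.02],[0,0,0.02],[0,0,0.01],[0,0,0.006],[0,0,0],[0,0,0]],"twist":[[0,0,0],[0,0,0],[0,0,0],[0,0,0],[0,0,0],[0,0,0],[0,0,0]]}' 30
```

```text
time_s: 26.9
position: [522.7, -3.0, 113.3]
eef_rot: [[0.853, -0.522, 0.0], [-0.522, -0.853, -0.0], [0.0, -0.0, -1.0]]
ft_force: [-0.8, 0.9, -2.1]
gripper_width: 0.126
grip_force: 30.0
```

```bash
python3 -m crank '{"gripper":[1,1,0.4,0.4,0.4,0.4,0.4,0.4,0.4,0.4,0.4,0.4],"dp":[[0,0,0.005],[0,0,0.002],[0,0,0],[0,0,0],[0,0,0],[0,0,0],[0,0,0],[0,0,-0.1],[0,0,-0.2],[0,0,-0.3],[0,0,-0.3],[0,0,0]],"twist":[[0,0,0],[0,0,0],[0,0,0],[0,0,0],[0,0,0],[0,0,0],[0,0,0],[0,0,0],[0,0,0],[0,0,0],[0,0,0],[0,0,0]]}' 30
python3 - <<'E'
from h import *
a,W=grab('scene');f=a['frame']
y=mask(f,(22,150,100),(35,255,255))&near(W,(522,-2),30)&(W[...,2]>107)&(W[...,2]<160)
q=W[y];print('yel',q.min(0),q.max(0),np.percentile(q[:,2],[95]),len(q))
m=near(W,(522,-2),60)&(W[...,2]>85)&(W[...,2]<160)&~near(W,(522,-2),38)
b=W[m];b=b[b[:,0]>500];print('ends',b.mean(0) if len(b) else 0,len(b))
k=near(W,(522.5,-2),95)&mask(f,(0,150,80),(8,255,255))&(W[...,2]>105)&(W[...,2]<165)
q=W[k];t=q[q[:,2]>q[:,2].max()-5].mean(0);print(t,np.degrees(np.arctan2(t[1]+1.7,t[0]-522.9)))
cv2.imwrite('pics/c4.png',cv2.resize(f[130:230,195:315],(720,600),interpolation=2)[:,:,::-1])
E
```

```text
time_s: 28.4
position: [524.4, -3.1, 251.4]
eef_rot: [[0.853, -0.523, 0.007], [-0.523, -0.853, 0.001], [0.005, -0.004, -1.0]]
ft_force: [-0.6, -0.2, -1.1]
gripper_width: 0.3
grip_force: 0.0
yel [507.07649981 -14.96072527 107.30762667] [540.05866445  11.27403669 146.80195252] [145.7080017] 157
ends [558.71574032 -22.58037495  93.01378354] 34
[462.6479049  -16.73910467 152.3779466 ] -165.98516605227192
```

View pics/c4.png

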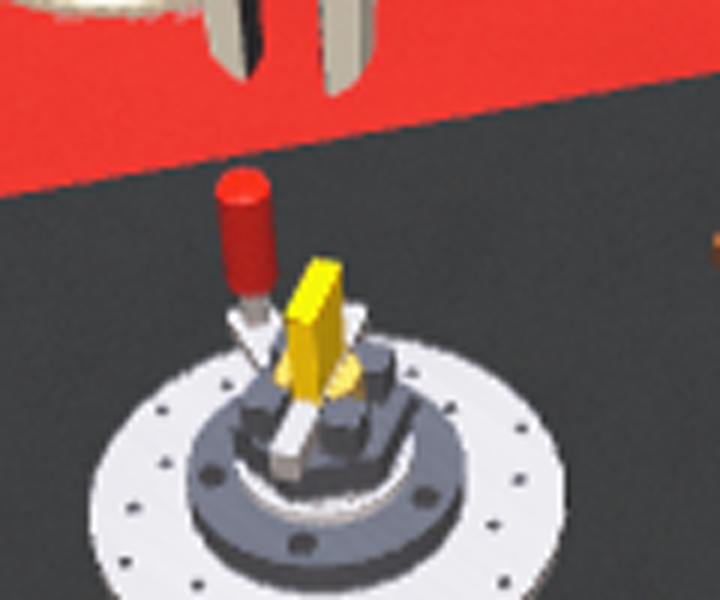

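The bar stands upright in the slots (tab at crop (315,330), steel end at (295,440)). Its tab top reads about 145 mm, which means fully down (144.5 mm expected), and the gripper is clear.

```bash
python3 -m crank '{"gripper":[0.4,0.4,0.4,0.4],"dp":[[0,0,0],[0,0,0],[0,0,0],[0,0,0]],"twist":[[0,0,0],[0,0,0],[0,0,0],[0,0,0]]}'; python3 -c "
from workcell import order
print(order.sign_off())"
```

```text
time_s: 28.95
position: [522.6, -3.0, 246.8]
eef_rot: [[0.853, -0.522, -0.001], [-0.522, -0.853, -0.0], [-0.001, 0.001, -1.0]]
ft_force: [-1.2, -0.1, 0.1]
gripper_width: 0.299
grip_force: 0.0
the job is handed in; nothing more can be done
None
```

I ran the nut down to its stop, backed it off about 28° (0.49 rad) to the first line-up, stood the yellow-handled bar fully down in the slots and let go, then handed the job in at 29 s; sign-off gave no verdict, and the knob slipped out once near the stop, so I re-gripped it and pressed against the stop again.

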